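# Hang the divider in the gap of the desktop file rack

### The arm

A 7-joint arm with a two-finger parallel gripper is mounted at the origin on the work surface; the furniture and walls round the work are solid. World frame = base frame: x ahead of the robot, y to its left, z up, the work surface at z = 0. Lengths are in mm, angles in rad, forces in N, time in s.
With the tool pointing down it reaches from about 400 to 900 mm from the base axis. Payload 5.6 kg.
Tool frame: the origin (TCP) lies midway between the tips of the shut fingers; the grasp point (between the pads) lies 19 mm behind it; z points along the fingers, y is the line along which they close (so a half turn about z gives the same grasp; the last joint's range is limited). The gripper opens to 92 mm and grips with 3 to 60 N. Pads are 20 mm wide; open, the fingers measure 128 mm over their backs; the gripper's body (75 mm by 189 mm) begins 69 mm behind the grasp point.
Start: joints at [1.143, 0.468, -0.012, 1.603, 0.006, 1.071, -0.056], TCP at [243.953, -602.491, 214.592] pointing down, gripper open.
Joint ranges: [-2.53, 2.53], [-0.31, 2.02], [-1.57, 1.55], [0.28, 2.44], [-1.29, 4.43], [0.15, 1.84], [-2.92, 2.92]. Speed limits (rad/s): [2.57, 2.57, 3.14, 3.14, 3.14, 3.14, 3.14].

### API

Orientations are given as a rotation vector (axis times angle).
In Python, from bench import r gives the robot as it stands.
- The arm moves only by the tool play_rows, never from a script. Its argument "motion" is a list of rows, each an object of numbers: "hand": the gripper's target within -1 to 1 (shut at 1, half-way at 0, fully open at -1); "tx", "ty", "tz": the shift along the tool's x, y, z in mm; "roll": the turn about the tool's z in degrees. A call has 1 to 20 rows; each row is the pose to reach, as a shift and turn from the pose commanded when the call began, along the tool's axes at that moment; what a row does not reach only later rows make up. A row lasts 1/8 s, in which the tool goes at most 62.5 mm and 10.7 degrees, less where a joint would pass 70% of its speed; a pose out of reach is approached as far as the arm can. A call with a gripper value outside its range is refused whole. The fingers move at their own pace and stop on an object; "force" is the grip in N (left out, the last holds). Time passes only in rows, so rows that repeat a pose let the fingers close. It gives the time, the measured TCP pose, the force, the opening and the grip force at its end, in the units of the state.
- r.sense(): the state, without advancing time (a new reading comes with each control period).
- r.get_image(name): name is "side" or "top" or "wrist"; returns the picture (420x560x3 uint8, red, green, blue); there is no depth.
- r.camera_info(name): a dict with "K" (3x3 intrinsics, pixels), "origin" and "rotation" of the camera in the world; the wrist camera has in their place "hand_eye" (4x4, takes a point from camera to tool coordinates, whose origin is the TCP and whose axes are the flange's). Camera axes: x right, y up, looking along -z (the intrinsics and any distortion apply to the point x, -y, -z); pixel columns grow to the right and rows downward; lengths in mm; the calibration is good to about 2 mm. The wrist camera is an equidistant fisheye: a pixel r from the principal point sees the ray r / f radians off the axis. A picture is of the moment at which its call begins: read the wrist's pose just before it. camera_info takes no time and is no camera call.
- r.hand_in(): hands the job in; it is judged then, once.
The state is a dict: "time_s": time; "joint_pos": joint angles; "joint_velocities": joint speeds; "effort": joint torques, N m; "tcp_pos": TCP position; "ee_rot": TCP orientation; "contact_force": force on the tool from outside, world axes, zero at the start; "ft_torque": the same for the moment, N m; "grip_width": finger opening in mm; "grasp_force": force on a finger pad.
Only numpy, scipy, OpenCV 4.12 (cv2) and the standard library are available. Lean on these libraries where they do the work, as an engineer would, in place of code of your own. Each camera call takes 0.05 s, during which the arm holds its last target. There are 200 camera calls.

### The job

Lift the wide hooked divider out of the wooden stand (not the short one without hooks) and hang it in the wide gap between the dividers on the steel rack: both hooks over their rails, square across the rails, clear of its neighbour on either side. Lower it from above until the hooks rest on the rails before you let go, and do not push the two neighbours along or unhook them.

Things in the scene. Friction and masses are not known exactly. Their poses are not given: they have to be found in the camera images.
- wide_divider: Stiff grey plate 136 mm (x) by 8 mm (y), 80 below to 12 above its origin, upright in a wooden stand's slot 40 deep. At each end a downturned hook, 32 wide inside (x 68 to 100), tip 24 below origin, 212 over all. Grip in the middle, 30 (x) by 12 (y), from 14 to 71 above origin. Origin: middle, at underside of hook lugs. z up. A shorter one without hooks stands 90 beside it. 0.1 to 0.21 kg.
- rack: Fixed steel rack, open above: two level rails 8 mm thick along its y, 260 mm long, at x = -84 and +84, tops 124 above the desk. Origin: on the desk under their middle; z up. A hung divider's origin is 124 above it at x = 0 (12 play either way), its x along the rack's x. Low dividers hang on it: neighbour_a, neighbour_b and a third 28 beyond a, away from the gap.
- neighbour_a: Hanging divider: plate and hooks like the wide divider, but no grip; its low tab ends 20 mm above its origin. Loose on the rails. Origin: middle, where its lugs rest on the rails; x along its width, y through its thickness, z up. It bounds the wide gap on the rack's +y side (58 to 76 mm centre to centre to neighbour_b).
- neighbour_b: Hanging divider: plate and hooks like the wide divider, but no grip; its low tab ends 20 mm above its origin. Loose on the rails. Origin: middle, where its lugs rest on the rails; x along its width, y through its thickness, z up. It bounds the wide gap on the rack's -y side.

How it is judged (in metres and radians):
At the end, for the whole second after the job is handed in: The wide divider hangs at rest on both rails (origin 124 mm up within 7 mm, within 15 mm of the middle across the rails), upright within 7 and square to the rails within 10 degrees, its centre at least 12 mm from that of each neighbour; both neighbours still hang (124 mm within 7) (z of wide_divider in the frame of rack between 0.117 and 0.131 m and x of wide_divider in the frame of rack between -0.015 and 0.015 m and y of wide_divider in the frame of neighbour_a below -0.012 m and y of wide_divider in the frame of neighbour_b above 0.012 m and angle between the x axis of wide_divider and the x axis of rack, either way round below 0.17 rad and angle between wide_divider's own z axis and vertical below 0.12 rad and linear speed of wide_divider below 0.03 m/s and angular speed of wide_divider below 0.3 rad/s and z of neighbour_a in the frame of rack between 0.117 and 0.131 m and z of neighbour_b in the frame of rack between 0.117 and 0.131 m); the robot touches nothing.
It fails at once if a neighbour of the gap is pushed more than 15 mm or unhooked (distance of any of neighbour_a, neighbour_b from where it was at the start of the episode above 0.015 m).
It fails at once if the wide divider is let go over the rack more than 15 mm above its resting height (contact force between the fingers and wide_divider below 0.1 N and z of wide_divider in the frame of rack above 0.139 m and horizontal distance between wide_divider and rack below 0.2 m).
It also fails if it takes over 38 s, if anything falls off the work surface, if the arm or the gripper's body presses on something with over 40 N, if the wrist force passes 120 N, or if a joint passes its speed limit or range.

## Working session

There is one attempt and no reset: what is moved stays moved. The work goes in short steps, Python scripts to look and compute and a tool call to move; the robot and the scene stay as the last step left them, time stands still between calls to the robot, and variables do not carry over. Pictures are saved under pics/ and viewed, at most 12 in all, crops included, and the job is handed in when it is done.

Besides the shell and the picture viewer there is one more tool, called after "Request:" as name(argument=value, ...) on one line, values as JSON. play_rows: Moves the arm, as the interface text tells. Its arguments: {"type":"object","properties":{"motion":{"type":"array"},"force":{"type":"number"}},"required":["motion"]}

```bash
mkdir -p pics
python3 - <<'E'
from bench import r
import cv2,numpy as np
np.set_printoptions(precision=4,suppress=True)
s=r.sense();print({k:s[k] for k in('time_s','tcp_pos','ee_rot','grip_width')})
for n in('side','top','wrist'):
    cv2.imwrite(f'pics/{n}0.png',cv2.cvtColor(r.get_image(n),cv2.COLOR_RGB2BGR));print(n,r.camera_info(n))
E
```

```text
{'time_s': 0.0, 'tcp_pos': array([ 243.7072, -601.9799,  213.6664]), 'ee_rot': array([-3.082 , -0.6003,  0.0007]), 'grip_width': 91.64639092086229}
side {'K': array([[512.9704,   0.    , 276.4455],
       [  0.    , 512.9704, 203.7795],
       [  0.    ,   0.    ,   1.    ]]), 'origin': array([ 222.9198, 1034.7651,  680.7949]), 'rotation': array([ 0.1513, -1.5462, -2.5312])}
top {'K': array([[531.8823,   0.    , 276.7248],
       [  0.    , 531.8823, 211.0353],
       [  0.    ,   0.    ,   1.    ]]), 'origin': array([ 314.5399,  -30.6204, 1090.8145]), 'rotation': array([ 0.1119, -0.1259, -1.571 ])}
wrist {'K': array([[325.1923,   0.    , 282.7772],
       [  0.    , 325.1923, 210.8337],
       [  0.    ,   0.    ,   1.    ]]), 'hand_eye': array([[  -0.0003,    0.9625,    0.2712,   76.19  ],
       [   1.    ,    0.0002,    0.0005,   -0.3716],
       [   0.0005,    0.2712,   -0.9625, -168.883 ],
       [   0.    ,    0.    ,    0.    ,    1.    ]])}
```

View pics/top0.png

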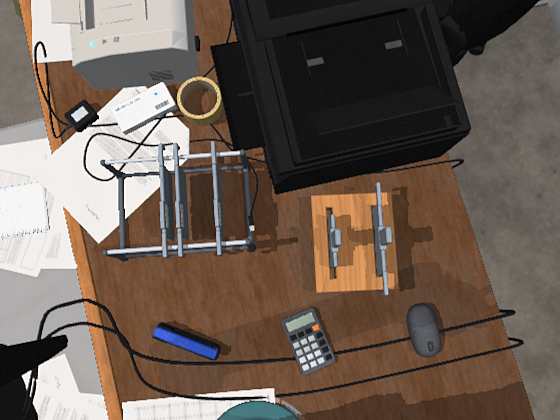

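View pics/side0.png

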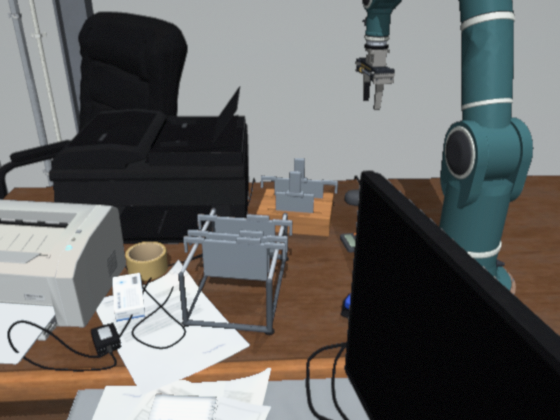

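The top view shows the rack (cols 105–255, rows 150–255), with hung dividers at cols 167, 181 and 218, so the gap is 181–218. The wide divider runs from (379,185) to (386,293), and the short one is at col 335. In the side view the arm is at the upper right and the monitor is in front. I'll zoom in next.

Run:
```python
import cv2
t=cv2.imread('pics/top0.png')
for n,(x,y,w,h) in dict(a=(95,135,170,127),b=(310,175,100,125)).items():
    k=4.6
    cv2.imwrite(f'pics/c{n}.png',cv2.resize(t[y:y+h,x:x+w],None,fx=k,fy=k,interpolation=cv2.INTER_CUBIC))
```

```text
(no output)
```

View pics/ca.png

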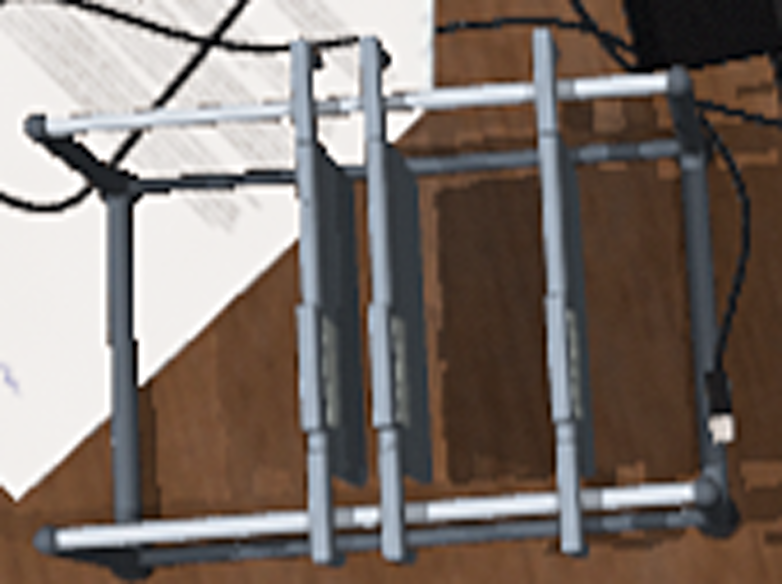

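View pics/cb.png

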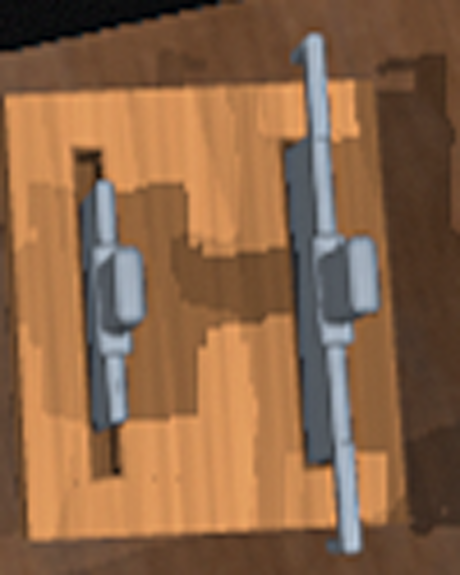

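```bash
cat > h.py <<'E'
import numpy as np
from scipy.spatial.transform import Rotation as R
from bench import r
def proj(n,P):
    c=r.camera_info(n);p=(np.asarray(P,float)-c['origin'])@R.from_rotvec(c['rotation']).as_matrix()
    K=c['K'];return np.stack([K[0,2]+K[0,0]*p[:,0]/-p[:,2],K[1,2]-K[1,1]*p[:,1]/-p[:,2]],1)
def unproj(n,uv,z):
    c=r.camera_info(n);K=c['K'];uv=np.asarray(uv,float)
    d=np.stack([(uv[:,0]-K[0,2])/K[0,0],-(uv[:,1]-K[1,2])/K[1,1],-np.ones(len(uv))],1)@R.from_rotvec(c['rotation']).as_matrix().T
    return c['origin']+d*((z-c['origin'][2])/d[:,2])[:,None]
E
cat > m.py <<'E'
from h import *
from scipy.optimize import least_squares
np.set_printoptions(precision=1,suppress=True)
A=lambda p:np.array(p)/4.6+[95,135]
B=lambda p:np.array(p)/4.6+[310,175]
for n,p,z in [('railU',[(42,126),(680,80)],124),('railL',[(45,539),(708,491)],124),('third',[(301,42),(322,558)],136),('a',[(370,40),(393,556)],136),('b',[(542,30),(572,550)],136)]:
    q=unproj('top',A(p),z);d=q[0]-q[1];print(n,q.ravel(),'mid',q.mean(0),'len',np.linalg.norm(d),'yaw',np.degrees(np.arctan2(d[1],d[0])))
top=B([(313,36),(350,548),(363,272)])
def pts(v):
    x,y,z,t=v;c,s=np.cos(t),np.sin(t)
    return np.array([[x+a*c,y+a*s,z+h] for a,h in((106,12),(-106,12),(0,71))])
f=lambda v:(proj('top',pts(v))-top).ravel()
s=least_squares(f,[450,-250,100,0],x_scale=[10,10,10,.1]);print('wide top only',s.x,np.degrees(s.x[3]),s.fun)
print(proj('side',pts(s.x)),'side obs (262,180),(337,185),(300,159)')
E
python3 m.py
```

```text
railU [554.4 281.1 124.  573.   23.4 124. ] mid [563.7 152.2 124. ] len 258.34360830327813 yaw 94.14292435977475
railL [387.4 272.4 124.  405.5  11.4 124. ] mid [396.5 141.9 124. ] len 261.66257837761145 yaw 93.96692388121278
third [585.8 175.  136.  378.8 160.9 136. ] mid [482.3 167.9 136. ] len 207.53374075340943 yaw 3.9003611145502255
a [586.6 147.3 136.  379.4 133.3 136. ] mid [483.  140.3 136. ] len 207.63001403233352 yaw 3.8729333911616983
b [590.6  78.4 136.  381.5  63.8 136. ] mid [486.1  71.1 136. ] len 209.61143102199182 yaw 3.9940777844029234
wide top only [ 416.  -239.3   76.2    0. ] 2.1797210398679723 [ 0.1 -0.1  0.1 -0.  -0.1  0.1]
[[261.  179.2]
 [337.3 184.5]
 [299.3 162. ]] side obs (262,180),(337,185),(300,159)
```

```bash
python3 -c "
import cv2
t=cv2.imread('pics/side0.png')[145:245,180:350];cv2.imwrite('pics/cs.png',cv2.resize(t,None,fx=4.6,fy=4.6,interpolation=cv2.INTER_CUBIC))"
```

```text
(no output)
```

View pics/cs.png

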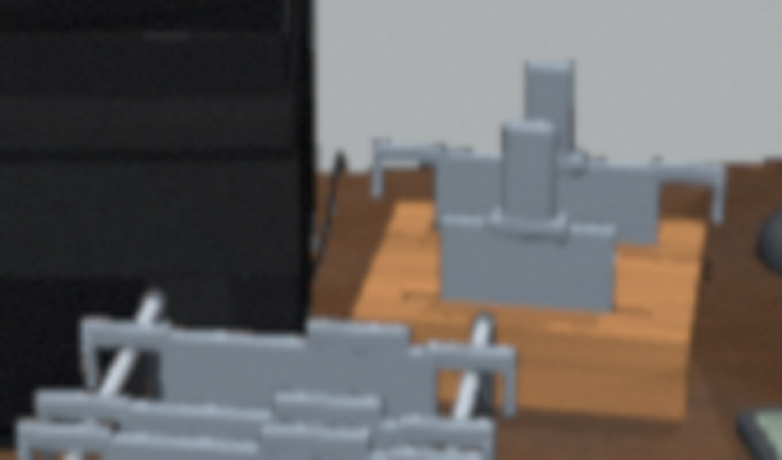

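```bash
cat >> m.py <<'E'
side=np.array([(375,140),(722,168),(550,65)])/4.6+[180,145]
def pj(v):
    x,y,z,t,ax,ay,k=v;P=pts((x,y,z,t))
    return np.r_[(proj('top',P)-top).ravel(),(proj('side',P)-side-[ax,ay]).ravel(),np.array([ax,ay])/1.0]
s=least_squares(pj,[416,-239,80,0,0,0,0],x_scale=[10,10,10,.1,1,1,1]);print('joint',s.x,np.degrees(s.x[3]),s.fun)
# bias check with hung divider b in the side view (z known)
q=np.array([[590.6,78.4,136],[381.5,63.8,136]]);print('b side pred',proj('side',q),'obs',np.array([(85,322),(515,350)])/4.6+[180,145])
for z in(0,150,250):print(z,unproj('top',[(275,190),(468,128)],z).ravel())
st=r.sense();M=R.from_rotvec(st['ee_rot']).as_matrix();np.set_printoptions(precision=4,suppress=True);print(st['tcp_pos'],M)
E
python3 m.py|tail -14
```

```text
wide top only [ 416.  -239.3   76.2    0. ] 2.1797210398679723 [ 0.1 -0.1  0.1 -0.  -0.1  0.1]
[[261.  179.2]
 [337.3 184.5]
 [299.3 162. ]] side obs (262,180),(337,185),(300,159)
joint [ 415.2 -237.4   85.5    0.     0.1    0.3    0. ] 2.021463162212571 [ 0.2 -0.6 -0.   0.5 -0.  -0.  -0.5  0.7  0.7 -0.  -0.1 -0.3  0.1  0.3]
b side pred [[199.4 214. ]
 [292.7 220.1]] obs [[198.5 215. ]
 [292.  221.1]]
0 [ 525.3  -37.2    0.   658.8 -449.2    0. ]
150 [ 496.3  -36.3  150.   611.5 -391.6  150. ]
250 [ 477.   -35.7  250.   579.9 -353.3  250. ]
[ 243.7815 -602.0764  213.8548] [[ 0.9269  0.3754 -0.0006]
 [ 0.3754 -0.9269  0.0012]
 [-0.0001 -0.0014 -1.    ]]
```

```bash
python3 - <<'E'
from h import *
np.set_printoptions(precision=1,suppress=True)
print(proj('side',[[525,-37,z] for z in(0,50,100,150,200,250)]))
for z in(100,150,200,250):print(z,unproj('top',[(275,190),(258,152),(228,150),(213,45)],z)[:,:2].ravel(),unproj('side',[(248,150),(248,118),(215,135)],z)[:,:2].ravel())
E
python3 -c "
import cv2,numpy as np
t=cv2.imread('pics/side0.png')[80:250,50:260];u=cv2.imread('pics/top0.png')[0:200,200:480]
f=lambda a:cv2.resize(cv2.convertScaleAbs(a,alpha=2.5,beta=20),(395,400))
cv2.imwrite('pics/pr.png',np.hstack([f(t),f(u)]))"
```

```text
[[242.7 242.6]
 [242.1 225.4]
 [241.6 207.6]
 [241.  189.1]
 [240.4 169.9]
 [239.7 150. ]]
100 [506.  -36.6 580.2  -4.3 584.2  53.2 798.   84.9] [ 605.  -415.6  684.7 -729.4  747.3 -527.1]
150 [496.3 -36.3 566.8  -5.6 570.6  48.9 773.6  79. ] [ 572.1 -290.8  645.  -577.5  702.1 -392.7]
200 [486.7 -36.  553.4  -7.  557.   44.7 749.2  73.2] [ 539.2 -165.9  605.2 -425.7  657.  -258.2]
250 [477.  -35.7 540.   -8.3 543.4  40.5 724.8  67.4] [ 506.3  -41.   565.4 -273.8  611.9 -123.7]
```

View pics/pr.png

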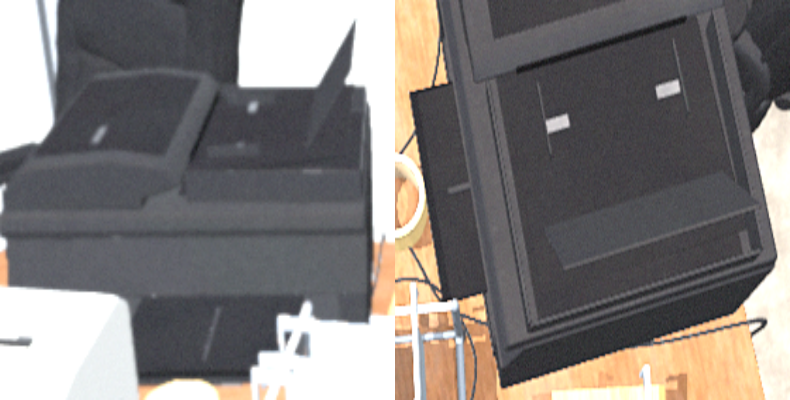

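The printer (near corner about (525,−37), about 250 mm tall) is in the way, so I'll carry the divider at x≈400. First I go above the grip.

Request:
play_rows(motion=[{"hand": -1,"tx": 45,"ty": -40,"tz": -10,"roll": 4},{"hand": -1,"tx": 90,"ty": -80,"tz": -10,"roll": 8},{"hand": -1,"tx": 135,"ty": -125,"tz": -10,"roll": 12},{"hand": -1,"tx": 180,"ty": -165,"tz": -10,"roll": 16},{"hand": -1,"tx": 220,"ty": -205,"tz": -10,"roll": 20},{"hand": -1,"tx": 260,"ty": -240,"tz": -10,"roll": 20},{"hand": -1,"tx": 285,"ty": -264,"tz": -10,"roll": 20},{"hand": -1,"tx": 295.5,"ty": -273.5,"tz": -10,"roll": 20},{"hand": -1,"tx": 295.5,"ty": -273.5,"tz": -10,"roll": 20},{"hand": -1,"tx": 295.5,"ty": -273.5,"tz": -10,"roll": 20},{"hand": -1,"tx": 295.5,"ty": -273.5,"tz": -10,"roll": 20}])

```text
time_s: 1.52
tcp_pos: [414.6, -239.4, 224.5]
ee_rot: [3.141, 0.052, -0.001]
contact_force: [0.7, -0.5, -0.1]
grip_width: 91.9
grasp_force: 0.0
```

```bash
cat >> h.py <<'E'
def wproj(P,s):
    c=r.camera_info('wrist');H=c['hand_eye'];M=R.from_rotvec(s['ee_rot']).as_matrix()
    p=(((np.asarray(P,float)-s['tcp_pos'])@M)-H[:3,3])@H[:3,:3]
    x,y,z=p[:,0],-p[:,1],-p[:,2];rho=np.hypot(x,y);th=np.arctan2(rho,z);f=c['K'][0,0]
    return np.stack([c['K'][0,2]+f*th*x/rho,c['K'][1,2]+f*th*y/rho],1)
def state():
    s=r.sense();M=R.from_rotvec(s['ee_rot']).as_matrix();print(s['time_s'],s['tcp_pos'].round(1),'yaw',np.degrees(np.arctan2(M[1,0],M[0,0])).round(2),'tilt',M[:2,2].round(4),'F',s['contact_force'].round(1),'grip',round(s['grip_width'],1),round(s['grasp_force'],1));return s
E
python3 - <<'E'
from h import *
import cv2
s=state();im=cv2.cvtColor(r.get_image('wrist'),cv2.COLOR_RGB2BGR)
t=np.radians(2.02);c,q=np.cos(t),np.sin(t);o=np.array([415.2,-237.4,86])
P=[o+[a*c-b*q,a*q+b*c,h] for a,b,h in[(106,-4,12),(106,4,12),(-106,4,12),(-106,-4,12),(15,-6,71),(15,6,71),(-15,6,71),(-15,-6,71)]]
uv=wproj(P,s);print(uv.round(0))
k=1.4;im=cv2.resize(im,None,fx=k,fy=k)
for u in uv:cv2.circle(im,tuple(int(v) for v in (u*k).round()),3,(0,0,255),1)
cv2.imwrite('pics/w1.png',im)
E
```

```text
1.525 [ 414.6 -239.4  224.5] yaw 1.9 tilt [-0.0004 -0.0002] F [ 0.7 -0.5 -0.1] grip 91.9 0.0
[[285.  88.]
 [276.  88.]
 [278. 301.]
 [285. 301.]
 [289. 203.]
 [273. 203.]
 [273. 240.]
 [288. 240.]]
```

View pics/w1.png

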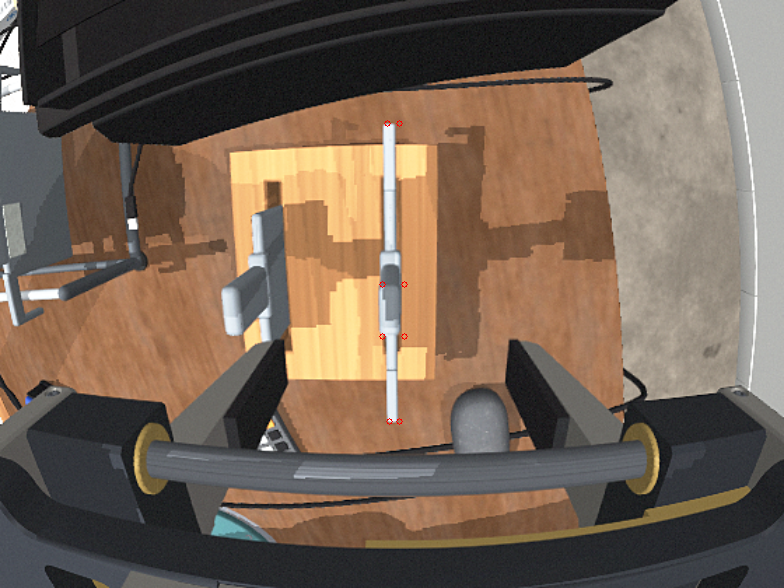

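The wrist view shows the divider running straight at col 390 (scaled), and the projected model (red) matches its lug ends and grip. Descending now.

Request:
play_rows(motion=[{"hand": -1,"tx": 0.5,"ty": -1.5,"tz": 30},{"hand": -1,"tx": 0.5,"ty": -1.5,"tz": 60},{"hand": -1,"tx": 0.5,"ty": -1.5,"tz": 85},{"hand": -1,"tx": 0.5,"ty": -1.5,"tz": 103},{"hand": -1,"tx": 0.5,"ty": -1.5,"tz": 103},{"hand": 1,"tx": 0.5,"ty": -1.5,"tz": 103},{"hand": 1,"tx": 0.5,"ty": -1.5,"tz": 103},{"hand": 1,"tx": 0.5,"ty": -1.5,"tz": 103},{"hand": 1,"tx": 0.5,"ty": -1.5,"tz": 103},{"hand": 1,"tx": 0.5,"ty": -1.5,"tz": 103},{"hand": 1,"tx": 0.5,"ty": -1.5,"tz": 103},{"hand": 1,"tx": 0.5,"ty": -1.5,"tz": 103},{"hand": 1,"tx": 0.5,"ty": -1.5,"tz": 103}], force=30)

```text
invalid input
```

Request:
play_rows(motion=[{"hand": -1,"tx": 0.5,"ty": -1.5,"tz": 30,"roll": 0},{"hand": -1,"tx": 0.5,"ty": -1.5,"tz": 60,"roll": 0},{"hand": -1,"tx": 0.5,"ty": -1.5,"tz": 85,"roll": 0},{"hand": -1,"tx": 0.5,"ty": -1.5,"tz": 103,"roll": 0},{"hand": -1,"tx": 0.5,"ty": -1.5,"tz": 103,"roll": 0},{"hand": 1,"tx": 0.5,"ty": -1.5,"tz": 103,"roll": 0},{"hand": 1,"tx": 0.5,"ty": -1.5,"tz": 103,"roll": 0},{"hand": 1,"tx": 0.5,"ty": -1.5,"tz": 103,"roll": 0},{"hand": 1,"tx": 0.5,"ty": -1.5,"tz": 103,"roll": 0},{"hand": 1,"tx": 0.5,"ty": -1.5,"tz": 103,"roll": 0},{"hand": 1,"tx": 0.5,"ty": -1.5,"tz": 103,"roll": 0},{"hand": 1,"tx": 0.5,"ty": -1.5,"tz": 103,"roll": 0},{"hand": 1,"tx": 0.5,"ty": -1.5,"tz": 103,"roll": 0}], force=30)

```text
time_s: 3.2
tcp_pos: [415.6, -236.6, 121.5]
ee_rot: [3.141, 0.056, -0.0]
contact_force: [-0.5, -0.6, -0.2]
grip_width: 13.8
grasp_force: 0.0
```

Request:
play_rows(motion=[{"hand": 1,"tx": 0,"ty": 0,"tz": 0,"roll": 0},{"hand": 1,"tx": 0,"ty": 0,"tz": 0,"roll": 0},{"hand": 1,"tx": 0,"ty": 0,"tz": 0,"roll": 0},{"hand": 1,"tx": 0,"ty": 0,"tz": 0,"roll": 0}], force=30)

```text
time_s: 3.7
tcp_pos: [415.6, -236.5, 121.5]
ee_rot: [-3.141, -0.056, 0.0]
contact_force: [-0.1, 1.3, -0.6]
grip_width: 11.7
grasp_force: 30.0
```

Request:
play_rows(motion=[{"hand": 1,"tx": 0,"ty": 0,"tz": -6,"roll": 0},{"hand": 1,"tx": 0,"ty": 0,"tz": -15,"roll": 0},{"hand": 1,"tx": 0,"ty": 0,"tz": -25,"roll": 0},{"hand": 1,"tx": 0,"ty": 0,"tz": -37,"roll": 0},{"hand": 1,"tx": 0,"ty": 0,"tz": -50,"roll": 0},{"hand": 1,"tx": 0,"ty": 0,"tz": -70,"roll": 0},{"hand": 1,"tx": 0,"ty": 0,"tz": -90,"roll": 0},{"hand": 1,"tx": 0,"ty": 0,"tz": -110,"roll": 0},{"hand": 1,"tx": 0,"ty": 0,"tz": -130,"roll": 0},{"hand": 1,"tx": 0,"ty": 0,"tz": -150,"roll": 0},{"hand": 1,"tx": 0,"ty": 0,"tz": -165,"roll": 0},{"hand": 1,"tx": 0,"ty": 0,"tz": -165,"roll": 0},{"hand": 1,"tx": 0,"ty": 0,"tz": -165,"roll": 0}])

```text
time_s: 5.32
tcp_pos: [415.2, -236.4, 286.0]
ee_rot: [-3.141, -0.056, 0.002]
contact_force: [0.2, -0.1, -1.8]
grip_width: 11.7
grasp_force: 30.0
```

Run:
```python
from h import *
import cv2
s=state();im=cv2.cvtColor(r.get_image('side'),cv2.COLOR_RGB2BGR)
k=1.4
t=np.radians(2.02);c,q=np.cos(t),np.sin(t);o=s['tcp_pos']-[0,0,35.5]
uv=proj('side',[o+[a*c,a*q,h] for a,h in[(106,12),(-106,12),(106,-24),(-106,-24),(68,-80),(-68,-80)]])
im=cv2.resize(im,None,fx=k,fy=k)
for u in uv:cv2.circle(im,tuple(int(v) for v in (u*k).round()),3,(0,0,255),1)
cv2.imwrite('pics/s2.png',im)
```

```text
5.325 [ 415.2 -236.4  286. ] yaw 2.05 tilt [-0.001   0.0004] F [ 0.2 -0.1 -1.8] grip 11.7 30.0
```

View pics/s2.png

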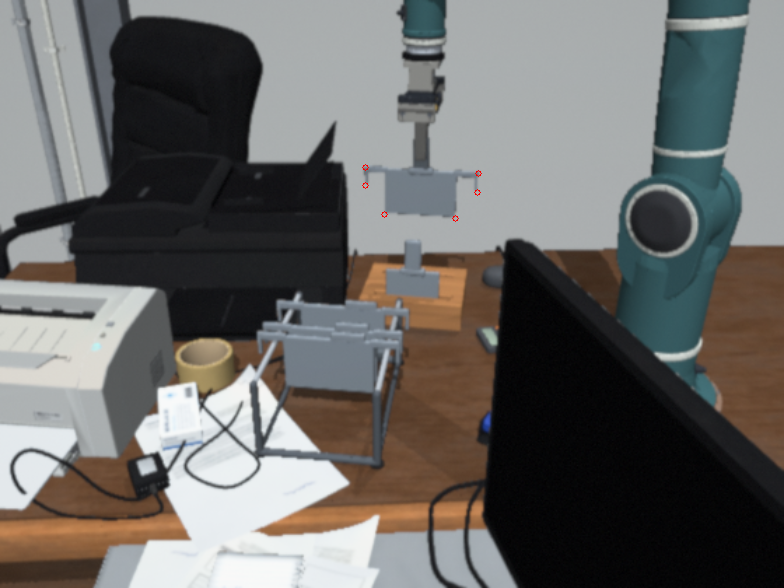

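Request:
play_rows(motion=[{"hand": 1,"tx": -5,"ty": -12,"tz": 0,"roll": 0},{"hand": 1,"tx": -9,"ty": -35,"tz": 0,"roll": 0},{"hand": 1,"tx": -11,"ty": -60,"tz": 0,"roll": 0},{"hand": 1,"tx": -11,"ty": -85,"tz": 0,"roll": 0},{"hand": 1,"tx": -11,"ty": -110,"tz": 0,"roll": 0},{"hand": 1,"tx": -10,"ty": -135,"tz": 0,"roll": 0},{"hand": 1,"tx": -9,"ty": -160,"tz": 0,"roll": 0},{"hand": 1,"tx": -8,"ty": -185,"tz": 0,"roll": 0},{"hand": 1,"tx": -7,"ty": -210,"tz": 0,"roll": 0},{"hand": 1,"tx": -6,"ty": -235,"tz": 0,"roll": 0},{"hand": 1,"tx": -5,"ty": -260,"tz": 0,"roll": 0},{"hand": 1,"tx": 0,"ty": -280,"tz": 0,"roll": 0},{"hand": 1,"tx": 12,"ty": -300,"tz": 0,"roll": 0},{"hand": 1,"tx": 30,"ty": -315,"tz": 0,"roll": -1},{"hand": 1,"tx": 50,"ty": -328,"tz": 0,"roll": -2},{"hand": 1,"tx": 68,"ty": -336,"tz": 0,"roll": -2},{"hand": 1,"tx": 79.5,"ty": -339.5,"tz": 0,"roll": -2},{"hand": 1,"tx": 79.5,"ty": -339.5,"tz": 0,"roll": -2},{"hand": 1,"tx": 79.5,"ty": -339.5,"tz": 0,"roll": -2},{"hand": 1,"tx": 79.5,"ty": -339.5,"tz": 0,"roll": -2}])

```text
time_s: 7.88
tcp_pos: [482.5, 105.2, 286.7]
ee_rot: [3.139, 0.11, -0.0]
contact_force: [0.1, -0.4, -1.5]
grip_width: 11.7
grasp_force: 30.0
```

Run:
```python
from h import *
import cv2
s=state();im=cv2.cvtColor(r.get_image('wrist'),cv2.COLOR_RGB2BGR);tp=cv2.cvtColor(r.get_image('top'),cv2.COLOR_RGB2BGR)
P=[(573,23.4,124),(405.5,11.4,124),(586.6,147.3,136),(379.4,133.3,136),(590.6,78.4,136),(381.5,63.8,136)]
uv=wproj(P,s);print(uv.round(0).tolist());k=1.4
im=cv2.resize(im,None,fx=k,fy=k)
for u in uv:
    if abs(u).max()<2000: cv2.circle(im,tuple(int(v) for v in (u*k).round()),3,(0,0,255),1)
cv2.imwrite('pics/w3.png',im);cv2.imwrite('pics/t3.png',tp)
```

```text
7.875 [482.5 105.2 286.7] yaw 4.02 tilt [-0.     -0.0005] F [ 0.1 -0.4 -1.5] grip 11.7 30.0
[[369.0, 115.0], [360.0, 266.0], [247.0, 91.0], [252.0, 286.0], [319.0, 92.0], [314.0, 288.0]]
```

View pics/w3.png

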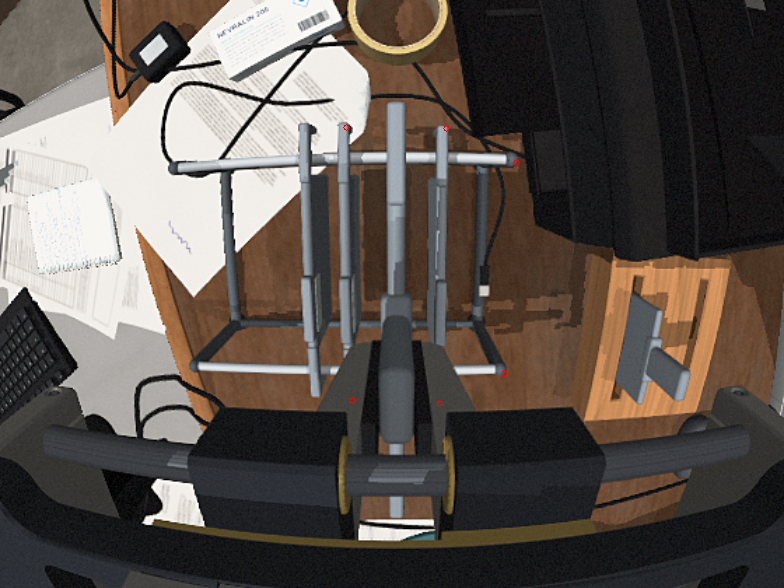

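The wrist view shows the held divider (col 396) midway between neighbour a (345) and b (442), parallel to both, with its hooks spanning the rails. Lowering now.

Request:
play_rows(motion=[{"hand": 1,"tx": 0,"ty": -0.5,"tz": 10,"roll": 0},{"hand": 1,"tx": 0,"ty": -0.5,"tz": 24,"roll": 0},{"hand": 1,"tx": 0,"ty": -0.5,"tz": 38,"roll": 0},{"hand": 1,"tx": 0,"ty": -0.5,"tz": 52,"roll": 0},{"hand": 1,"tx": 0,"ty": -0.5,"tz": 66,"roll": 0},{"hand": 1,"tx": 0,"ty": -0.5,"tz": 80,"roll": 0},{"hand": 1,"tx": 0,"ty": -0.5,"tz": 90,"roll": 0},{"hand": 1,"tx": 0,"ty": -0.5,"tz": 100,"roll": 0},{"hand": 1,"tx": 0,"ty": -0.5,"tz": 108,"roll": 0},{"hand": 1,"tx": 0,"ty": -0.5,"tz": 114,"roll": 0},{"hand": 1,"tx": 0,"ty": -0.5,"tz": 118,"roll": 0},{"hand": 1,"tx": 0,"ty": -0.5,"tz": 121,"roll": 0},{"hand": 1,"tx": 0,"ty": -0.5,"tz": 121,"roll": 0},{"hand": 1,"tx": 0,"ty": -0.5,"tz": 121,"roll": 0}])

```text
time_s: 9.72
tcp_pos: [483.1, 106.1, 165.8]
ee_rot: [-3.14, -0.111, -0.001]
contact_force: [0.0, 1.2, -2.6]
grip_width: 11.5
grasp_force: 30.0
```

Request:
play_rows(motion=[{"hand": 1,"tx": 0,"ty": 0,"tz": 1.5,"roll": 0},{"hand": 1,"tx": 0,"ty": 0,"tz": 3,"roll": 0},{"hand": 1,"tx": 0,"ty": 0,"tz": 4.5,"roll": 0},{"hand": 1,"tx": 0,"ty": 0,"tz": 5.5,"roll": 0},{"hand": 1,"tx": 0,"ty": 0,"tz": 5.5,"roll": 0}])

```text
time_s: 10.35
tcp_pos: [482.9, 106.1, 159.9]
ee_rot: [3.14, 0.111, -0.0]
contact_force: [-0.5, 0.3, -1.9]
grip_width: 12.0
grasp_force: 30.0
```

Request:
play_rows(motion=[{"hand": 1,"tx": 0,"ty": 0,"tz": 1,"roll": 0},{"hand": 1,"tx": 0,"ty": 0,"tz": 2,"roll": 0},{"hand": 1,"tx": 0,"ty": 0,"tz": 2,"roll": 0},{"hand": 1,"tx": 0,"ty": 0,"tz": 2,"roll": 0}])

```text
time_s: 10.85
tcp_pos: [483.0, 106.1, 158.1]
ee_rot: [3.14, 0.111, -0.0]
contact_force: [-0.4, -0.4, -1.9]
grip_width: 11.6
grasp_force: 30.0
```

Request:
play_rows(motion=[{"hand": 1,"tx": 0,"ty": 0,"tz": 1,"roll": 0},{"hand": 1,"tx": 0,"ty": 0,"tz": 2,"roll": 0},{"hand": 1,"tx": 0,"ty": 0,"tz": 2,"roll": 0},{"hand": 1,"tx": 0,"ty": 0,"tz": 2,"roll": 0}])

```text
time_s: 11.35
tcp_pos: [483.0, 106.1, 156.0]
ee_rot: [-3.14, -0.111, 0.0]
contact_force: [0.6, -0.9, -1.8]
grip_width: 11.6
grasp_force: 30.0
```

Request:
play_rows(motion=[{"hand": 1,"tx": 0,"ty": 0,"tz": 1,"roll": 0},{"hand": 1,"tx": 0,"ty": 0,"tz": 2,"roll": 0},{"hand": 1,"tx": 0,"ty": 0,"tz": 2.5,"roll": 0},{"hand": 1,"tx": 0,"ty": 0,"tz": 2.5,"roll": 0}])

```text
time_s: 11.85
tcp_pos: [483.2, 106.1, 155.2]
ee_rot: [3.139, 0.111, 0.001]
contact_force: [-5.0, -1.6, 13.9]
grip_width: 12.3
grasp_force: 30.0
```

Run:
```python
from h import *
import cv2
s=state();im=r.get_image('side')[130:260,180:310]
tp=r.get_image('top')[135:262,95:265]
f=lambda a,w:cv2.resize(cv2.cvtColor(a,cv2.COLOR_RGB2BGR),(w,400),interpolation=cv2.INTER_CUBIC)
cv2.imwrite('pics/v4.png',np.hstack([f(im,400),f(tp,400)]))
```

```text
11.85 [483.2 106.1 155.2] yaw 4.04 tilt [ 0.0007 -0.0009] F [-5.  -1.6 13.9] grip 12.3 30.0
```

View pics/v4.png

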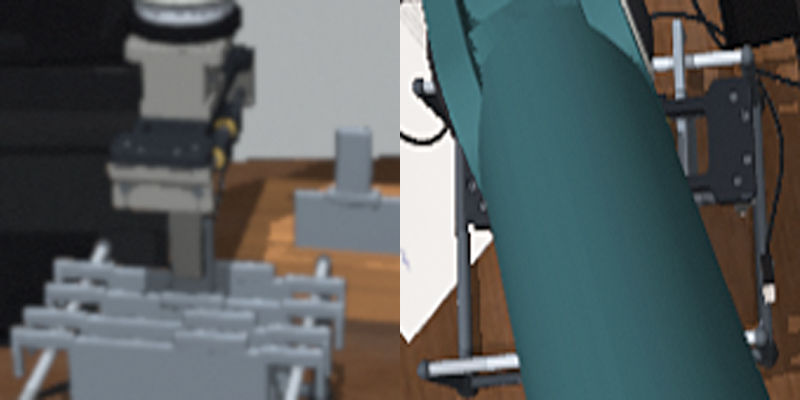

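The side view shows four dividers at matching lug height, with the held one second from the back. The 14 N upward force confirms it is seated on the rails. I'll relieve the preload, open partway and rise.

Request:
play_rows(motion=[{"hand": 1,"tx": 0,"ty": 0,"tz": -1,"roll": 0},{"hand": 1,"tx": 0,"ty": 0,"tz": -1,"roll": 0},{"hand": 0.6,"tx": 0,"ty": 0,"tz": -1,"roll": 0},{"hand": 0.4,"tx": 0,"ty": 0,"tz": -1,"roll": 0},{"hand": 0.2,"tx": 0,"ty": 0,"tz": -1,"roll": 0},{"hand": 0.2,"tx": 0,"ty": 0,"tz": -1,"roll": 0},{"hand": 0.2,"tx": 0,"ty": 0,"tz": -1,"roll": 0},{"hand": 0.2,"tx": 0,"ty": 0,"tz": -1,"roll": 0},{"hand": 0.2,"tx": 0,"ty": 0,"tz": -6,"roll": 0},{"hand": 0.2,"tx": 0,"ty": 0,"tz": -20,"roll": 0},{"hand": 0.2,"tx": 0,"ty": 0,"tz": -40,"roll": 0},{"hand": 0.2,"tx": 0,"ty": 0,"tz": -65,"roll": 0},{"hand": 0.2,"tx": 0,"ty": 0,"tz": -95,"roll": 0},{"hand": 0.2,"tx": 0,"ty": 0,"tz": -125,"roll": 0},{"hand": 0.2,"tx": 0,"ty": 0,"tz": -125,"roll": 0},{"hand": 0.2,"tx": 0,"ty": 0,"tz": -125,"roll": 0}])

```text
time_s: 13.95
tcp_pos: [482.6, 105.9, 278.5]
ee_rot: [3.139, 0.111, -0.0]
contact_force: [0.6, -0.1, -0.2]
grip_width: 36.7
grasp_force: 0.0
```

Run:
```python
from h import *
import cv2
s=state()
f=lambda a:cv2.resize(cv2.cvtColor(a,cv2.COLOR_RGB2BGR),(400,400),interpolation=cv2.INTER_CUBIC)
cv2.imwrite('pics/v5.png',np.hstack([f(r.get_image('side')[130:260,180:310]),f(r.get_image('wrist')[60:360,100:400])]))
```

```text
13.95 [482.6 105.9 278.5] yaw 4.04 tilt [-0.0001 -0.0003] F [ 0.6 -0.1 -0.2] grip 36.7 0.0
```

View pics/v5.png

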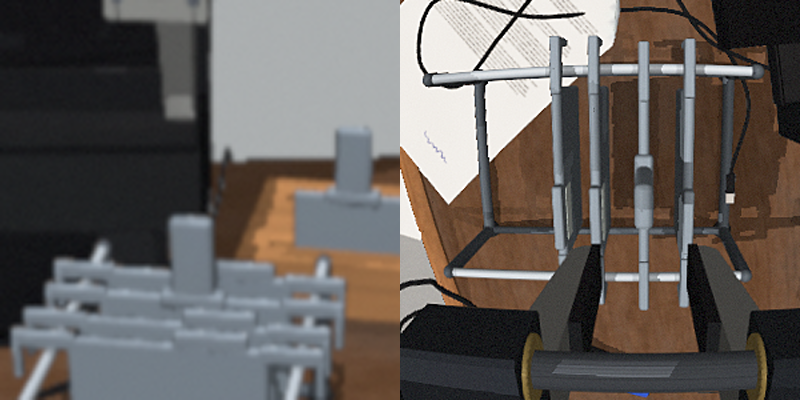

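The divider hangs upright and square at col 643, midway between a (595) and b (688), with both lugs on the rails. The gripper is clear.

```bash
python3 -c "
from bench import r
print(r.hand_in())"
```

```text
the job is handed in; nothing more can be done
None
```

The wide divider hangs in the gap with both hooks on the rails, square and about midway between its neighbours, which did not visibly move; I handed the job in at about 14 s, and no verdict came back.

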